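# Turn the pen machine nose up

### The job

The tattoo machine, a thick pen-shaped one, was put away nose down in its steel cup. Pull it out, lay it across the two notches of the cradle with its middle between them and let go of it, then take hold of it afresh and stand it tail down, nose up, in the empty cup. Handle it gently: grip it with no more than 40 newtons, and no knocking or dropping; keep the cups upright where they are and leave the skin marker and everything else on the bench alone.

Things in the scene. Friction and masses are not known exactly. Their poses are not given: they have to be found in the camera images.
- machine: pen-shaped machine, round, 180 mm long, 0.15 kg; origin at the nose tip, z from nose to tail. From the nose: steel cone 10 mm wide growing to 26 at 22 mm; pale metal grip 26 wide from 22 to 88 mm; neck 23 wide to 96 mm; black motor housing 28 wide to 170 mm; tail cap narrowing to a flat 22 wide. Starts nose down, leaning up to 10 degrees on the rim. Over 40 N of grip force may dent it
- machine_mid (a point): point on the machine's axis half way along, 90 mm from the nose tip; it balances within 5 mm of here
- machine_tail (a point): centre of the machine's flat tail end, 180 mm from the nose tip; knocks over about 40 N harm the machine
- cup_machine: steel cup, 56 mm across and 90 mm tall, loose (0.45 kg); walls 4 mm, so 48 mm wide inside, inner floor 5 mm above the table, 85 mm deep; origin at the centre of its underside, z up through the mouth. The three cups are alike. This one holds the machine at the start
- cup_empty: steel cup, 56 mm across and 90 mm tall, loose (0.45 kg); walls 4 mm, so 48 mm wide inside, inner floor 5 mm above the table, 85 mm deep; origin at the centre of its underside, z up through the mouth. The three cups are alike. This one is empty: the machine ends here
- cup_marker: steel cup, 56 mm across and 90 mm tall, loose (0.45 kg); walls 4 mm, so 48 mm wide inside, inner floor 5 mm above the table, 85 mm deep; origin at the centre of its underside, z up through the mouth. The three cups are alike. This one holds the thin skin marker: leave alone
- marker: thin skin marker, 13 mm across, 140 mm long, leaning in its cup; origin at its lower end, z along it
- cradle: dark steel rest fixed to the bench, foot 75 x 85 mm; two uprights 6 mm thick, 24 mm either side of the middle, each with a V notch open upwards, about 44 mm wide, sides sloping 50 degrees, tops 68 mm above the bench. Origin under the foot's centre; y runs through both notches: the machine lies along y, its ends sticking out past the uprights
- cradle_mid (a point): point midway between the two notches, 62 mm above the bench, where the axis of a machine lying in the cradle passes
- tape: roll of tape lying flat, 52 mm across, 20 mm tall, bystander; origin under its centre
- ink_caps: strip of three ink caps, 30 x 75 x 24 mm, bystander; origin under its centre
- balm: small jar, 60 mm across, 42 mm tall, bystander; origin under its centre
- ink_a: ink bottle, 36 mm across, 100 mm tall, bystander; origin under its centre
- ink_b: ink bottle, 36 mm across, 100 mm tall, bystander; origin under its centre
- spray: bottle, 68 mm across, 180 mm tall, bystander; origin under its centre
- cartridges: box of needle cartridges, 90 x 60 x 45 mm, bystander; origin under its centre

How it is judged:
By the outcome, as a careful person would: the job done as asked, in the order asked, and still so for the second after the job is handed in, with the robot touching nothing.
It also fails if it takes over 72 s, if anything falls off the work surface, if the arm or the gripper's body presses on something with over 40 N, if the wrist force passes 120 N, or if a joint passes its speed limit or range.

### The arm

A 7-joint arm with a two-finger parallel gripper is mounted at the origin on the work surface. World frame = base frame: x ahead of the robot, y to its left, z up, the work surface at z = 0. Lengths are in m, angles in rad, forces in N, time in s.
With the tool pointing down it reaches from about 0.4 to 0.925 m from the base axis. Payload 5.6 kg.
Tool frame: the origin (TCP) lies at the centre of the arm's flange, where the gripper is bolted on; the fingertips stand 173 mm ahead of it and the grasp point (between the pads) lies 155 mm ahead of it; z points along the fingers, y is the line along which they close (so a half turn about z gives the same grasp; the last joint's range is limited). The gripper opens to 85 mm and grips with 20 to 120 N. Pads are 22 mm wide; open, the fingers measure 114 mm over their backs; the gripper's body (76 mm by 85 mm) begins 54 mm behind the grasp point. The pads swing forward as they close: fully open they stand 13 mm farther back than shut.
Start: joints at [1.167, 0.468, -0.012, 1.603, 0.006, 1.071, -0.056], TCP at [0.229, -0.608, 0.405] pointing down, gripper open.
Joint ranges: [-2.53, 2.53], [-0.31, 2.02], [-1.57, 1.55], [0.28, 2.44], [-1.29, 4.43], [0.15, 1.84], [-2.92, 2.92]. Speed limits (rad/s): [2.57, 2.57, 3.14, 3.14, 3.14, 3.14, 3.14].

### API

Orientations are given as a unit quaternion [x, y, z, w].
In Python, from plant import r gives the robot as it stands. The module is installed in compiled form; this text tells all that it offers.
- The arm moves only by the tool apply_moves, never from a script. Its argument "plan" is a list of rows, each a list of 4 numbers: the shift along the tool's x, y, z in units of 30 mm (1.0 is 30 mm), then the turn about the tool's z in rad. A call has 1 to 5 rows; each row shifts and turns the commanded pose from where the row before left it, along the tool's axes as they then stand; what a row does not reach is not made up. A row lasts 1/10 s, in which the tool goes at most 50 mm and 8.59 degrees, less where a joint would pass 70% of its speed; a pose out of reach is approached as far as the arm can. A call is refused whole if a number of a shift passes 1 or a number of a turn 0.15, either way. A call with a gripper value outside its range is refused whole. "claw" is the gripper's target within -1 to 1 (fully open at 1, half-way at 0, shut at -1), set as the call begins (left out, the last holds). The fingers move at their own pace and stop on an object; the grip force is fixed at half the most. Time passes only in rows, so rows that do not move let the fingers close. It gives the time, the measured TCP pose, the force, the opening and the grip force at its end, in the units of the state.
- r.get_obs(): the state, without advancing time (a new reading comes with each control period).
- r.read_camera(name): name is "scene" or "side" or "wrist"; returns a dict with "image" (420x560x3 uint8, blue, green, red), "fovy" (degrees; the focal length in pixels is half the picture's height over the tangent of half this angle, whatever the lens; pixels are square), "cx", "cy" (the principal point, pixels), "k1" (the pictures are not rectified: a ray, as slopes to the right and down, at radius r is drawn at 1 + k1 r^2 times it, then the intrinsics apply), "R" (3x3) and "t" (3): a world point X has camera coordinates R X + t. Camera axes: x right, y down, z forward; pixel columns grow to the right and rows downward; lengths in m; the calibration is good to about 2 mm. A picture is of the moment at which its call begins. There is no depth.
- r.sign_off(): hands the job in; it is judged then, once.
The state is a dict: "time": time; "joint_pos": joint angles; "qvel": joint speeds; "joint_efforts": joint torques, N m; "position": TCP position; "eef_rot": TCP orientation; "contact_force": force on the tool from outside, world axes, zero at the start; "wrist_torque": the same for the moment, N m; "finger_gap": opening from 0.0 (shut) to 1.0 (fully open); "gripper_force": force on a finger pad.
Only numpy, scipy, OpenCV 4.12 (cv2) and the standard library are available. Lean on these libraries where they do the work, as an engineer would, in place of code of your own. Each camera call takes 0.05 s, during which the arm holds its last target. There are 200 camera calls.

## Working session

There is one attempt and no reset: what is moved stays moved. The work goes in short steps, Python scripts to look and compute and a tool call to move; the robot and the scene stay as the last step left them, time stands still between calls to the robot, and variables do not carry over. Pictures are saved under pics/ and viewed, at most 10 in all, crops included, and the job is handed in when it is done.

Besides the shell and the picture viewer there is one more tool, called after "Request:" as name([rows], argument=value, ...), one row to a line, values as JSON. apply_moves: Moves the arm, as the interface text tells. Its arguments: {"type":"object","properties":{"plan":{"type":"array"},"claw":{"type":"number"}},"required":["plan"]}

```bash
mkdir -p pics
cat > h.py <<'E'
import numpy as np, cv2
from plant import r
def snap(n,f=None):
    c=r.read_camera(n)
    if f: cv2.imwrite('pics/'+f,c['image'])
    return c
def K(c):
    f=210/np.tan(np.radians(c['fovy'])/2); return np.array([[f,0,c['cx']],[0,f,c['cy']],[0,0,1.]])
def ray(c,uv):
    uv=np.array(uv,float).reshape(-1,1,2)
    # iterative undistort
    p=cv2.undistortPointsIter(uv,K(c),np.array([c['k1'],0,0,0.]),None,None,(3,50,1e-9)).reshape(-1,2)
    R=np.array(c['R']);o=-R.T@np.array(c['t'])
    return o,np.c_[p,np.ones(len(p))]@R
def onz(c,uv,z):
    o,d=ray(c,uv); return o+d*((z-o[2])/d[:,2])[:,None]
def proj(c,X):
    X=np.array(X,float).reshape(-1,3)
    return cv2.projectPoints(X,cv2.Rodrigues(np.array(c['R']))[0],np.array(c['t'],float),K(c),np.array([c['k1'],0,0,0.]))[0].reshape(-1,2)
def tri(c1,u1,c2,u2):
    o1,d1=ray(c1,u1);o2,d2=ray(c2,u2);out=[]
    for a,b in zip(d1,d2):
        s=np.linalg.lstsq(np.c_[a,-b],o2-o1,rcond=None)[0]
        out.append(np.r_[(o1+a*s[0]+o2+b*s[1])/2,np.linalg.norm(o1+a*s[0]-o2-b*s[1])])
    return np.array(out)
E
python3 - <<'E'
from h import *
for n in('scene','side'):
    c=snap(n,n+'0.png'); print(n,c['fovy'],c['k1'],-np.array(c['R']).T@c['t'],np.array(c['R'])[2])
o=r.get_obs(); print(o)
E
```

```text
scene 54.00820495923774 -0.00013106035356518522 [ 1.28401915 -0.21475441  0.84177395] [-0.69789796  0.22774278 -0.67902258]
side 52.318401665212384 -0.12114761316006939 [0.25979544 1.05565273 0.7099472 ] [ 0.25422417 -0.84706568 -0.46674382]
{'time': 0.1, 'joint_pos': array([ 1.16700143,  0.46828622, -0.01163212,  1.60351255,  0.00595853,
        1.07139936, -0.05628224]), 'qvel': array([ 0.00014058, -0.00028944, -0.00021403, -0.00320995,  0.00098975,
       -0.00146375,  0.00162171]), 'joint_efforts': array([ 8.77462699e-04, -5.33519733e+01,  2.14962970e-02, -2.51964319e+01,
        1.14796904e-02,  4.28387415e-03,  5.55706904e-06]), 'position': array([ 0.22936094, -0.60795383,  0.4038431 ]), 'eef_rot': array([ 9.83775793e-01,  1.79400592e-01, -1.72548023e-04, -7.66247008e-04]), 'contact_force': array([ 0.02691105,  0.20642609, -0.0771496 ]), 'wrist_torque': array([-0.00672221, -0.01006806, -0.0073524 ]), 'gripper_force': 0.0, 'finger_gap': 0.9995007455920094}
```

View pics/scene0.png

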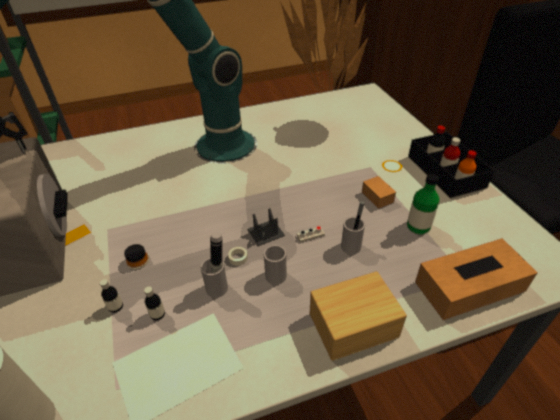

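View pics/side0.png

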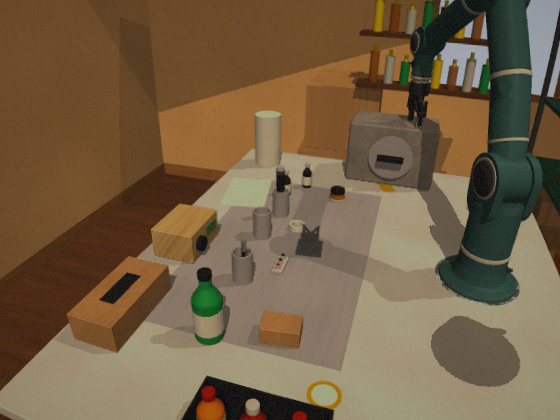

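Run:
```python
from h import *
a=cv2.imread('pics/scene0.png')[190:310,180:340]
b=cv2.imread('pics/side0.png')[155:275,225:345]
a=cv2.resize(a,None,fx=4,fy=4,interpolation=cv2.INTER_CUBIC);b=cv2.resize(b,(480,480),interpolation=cv2.INTER_CUBIC)
cv2.imwrite('pics/a.png',a[:, :]);
im=np.hstack([cv2.resize(a,(460,345)),cv2.resize(b,(340,345))]);
im=np.zeros((600,800,3),np.uint8); im[:345,:460]=cv2.resize(a,(460,345)); im[:340,460:]=cv2.resize(b,(340,340))
cv2.imwrite('pics/crop0.png',a); cv2.imwrite('pics/crop1.png',b)
```

```text
(no output)
```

View pics/crop0.png

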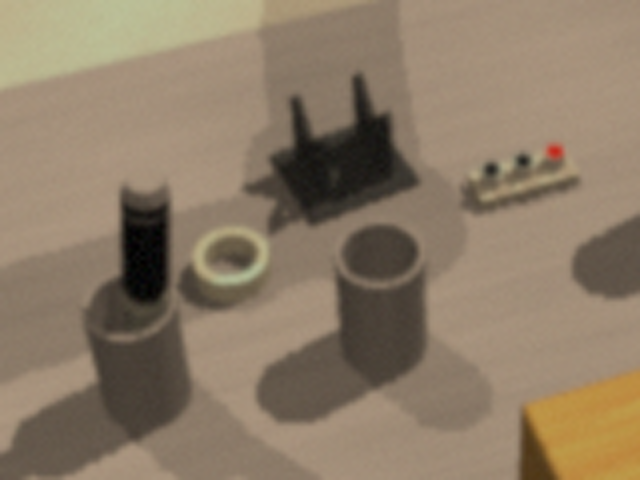

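View pics/crop1.png

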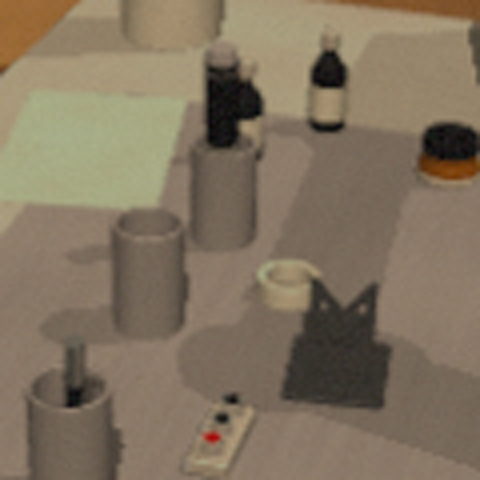

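Run:
```python
from h import *
np.set_printoptions(precision=4,suppress=True)
s=r.read_camera('scene');d=r.read_camera('side')
S=lambda p:np.array(p,float)/4+[180-.375,190-.375]
D=lambda p:np.array(p,float)/4+[225-.375,155-.375]
print('empty',onz(s,S([380,256]),.09),onz(d,D([148,222]),.09))
print('mach',onz(s,S([132,307]),.09),onz(d,D([223,151]),.09))
print('tail',tri(s,S([146,184]),d,D([221,50])))
print('marker cup',onz(s,[353,222],.09),onz(d,[242,252],.09))
print('foot scene',onz(s,S([[272,163],[313,222],[418,184]]),.004))
print('foot side',onz(d,D([[281,398],[383,408],[390,346],[302,340]]),.004))
print('tips scene',onz(s,S([[297,98],[358,75],[388,115],[330,160]]),.068))
print('tips side',onz(d,D([[315,282],[377,286]]),.068))
print('tape',onz(s,S([232,255]),.02),'caps',onz(s,S([[480,195],[575,165]]),.024))
```

```text
empty [[ 0.6458 -0.0242  0.09  ]] [[ 0.6398 -0.0186  0.09  ]]
mach [[ 0.6332 -0.1745  0.09  ]] [[ 0.622  -0.1538  0.09  ]]
tail [[ 0.6253 -0.153   0.1795  0.0006]]
marker cup [[0.6126 0.2026 0.09  ]] [[0.6128 0.2101 0.09  ]]
foot scene [[ 0.4622 -0.0468  0.004 ]
 [ 0.5273 -0.0358  0.004 ]
 [ 0.5181  0.0443  0.004 ]]
foot side [[ 0.5122  0.0538  0.004 ]
 [ 0.4387  0.0428  0.004 ]
 [ 0.4516 -0.0403  0.004 ]
 [ 0.5178 -0.0271  0.004 ]]
tips scene [[ 0.4702 -0.0262  0.068 ]
 [ 0.4625  0.0205  0.068 ]
 [ 0.5082  0.0272  0.068 ]
 [ 0.5357 -0.0228  0.068 ]]
tips side [[ 0.5058 -0.0092  0.068 ]
 [ 0.4608 -0.0183  0.068 ]]
tape [[ 0.5516 -0.0985  0.02  ]] caps [[0.5609 0.0744 0.024 ]
 [0.557  0.1466 0.024 ]]
```

Request:
apply_moves([
  [0.4, -0.9, -1, 0],
  [0.4, -0.9, -1, 0],
  [1, -0.9, 0, 0],
  [1, -0.9, 0, 0],
  [1, -0.9, 0, 0],
], claw=1)

```text
time: 0.7
position: [0.2888, -0.4401, 0.4649]
eef_rot: [0.984, 0.179, 0.0, 0.0]
contact_force: [0.6, 0.7, -0.3]
finger_gap: 1.007
gripper_force: 0.0
```

Request:
apply_moves([
  [1, -0.7, 0, 0],
  [1, -0.7, 0, 0],
  [1, -0.7, 0, 0],
  [1, -0.7, 0, 0],
  [1, -0.7, 0, 0],
])

```text
time: 1.2
position: [0.3923, -0.289, 0.4648]
eef_rot: [0.984, 0.179, 0.0, 0.0]
contact_force: [0.6, 0.2, 0.8]
finger_gap: 0.996
gripper_force: 0.0
```

Request:
apply_moves([
  [1, -0.6, 0, 0],
  [1, -0.6, 0, 0],
  [1, -0.6, 0, 0],
  [1, -0.5, 0, 0],
  [1, -0.5, 0, 0],
])

```text
time: 1.7
position: [0.5031, -0.1577, 0.4647]
eef_rot: [0.984, 0.179, 0.0, 0.0]
contact_force: [1.0, -0.7, 0.4]
finger_gap: 0.997
gripper_force: 0.0
```

Request:
apply_moves([
  [0, 0, 0, -0.15],
  [0, 0, 0, -0.15],
  [0, 0, 0, -0.15],
  [0, 0, 0, -0.15],
  [0, 0, 0, -0.15],
])

```text
time: 2.2
position: [0.5023, -0.1588, 0.4645]
eef_rot: [0.848, 0.53, -0.0, -0.0]
contact_force: [-0.3, 0.4, 0.2]
finger_gap: 0.997
gripper_force: 0.0
```

Request:
apply_moves([
  [0, 0, 0, -0.15],
  [0, 0, 0, -0.15],
  [0, 0, 0, -0.15],
  [0, 0, 0, -0.15],
  [0, 0, 0, 0],
])

```text
time: 2.7
position: [0.5023, -0.159, 0.4645]
eef_rot: [0.656, 0.755, -0.0, -0.0]
contact_force: [0.2, -0.2, -0.1]
finger_gap: 1.0
gripper_force: 0.0
```

Run:
```python
from h import *
np.set_printoptions(precision=4,suppress=True)
c=snap('wrist','w1.png'); o=r.get_obs()
print(o['time'],o['position'],o['eef_rot'],o['joint_pos'],-np.array(c['R']).T@c['t'],np.array(c['R']),c['fovy'])
cv2.imwrite('pics/w1.png',cv2.resize(c['image'],(784,588)))
s=r.read_camera('scene');d=r.read_camera('side')
# axis of machine from centre lines of first pictures (crop px)
S=lambda p:np.array(p,float)/4+[180-.375,190-.375]
D=lambda p:np.array(p,float)/4+[225-.375,155-.375]
os,ds=ray(s,S([[145,205],[147,290]]));od,dd=ray(d,D([[222,70],[222,140]]))
a=np.cross(np.cross(*ds),np.cross(*dd)); a/=a[2]; print('axis slope',a)
```

```text
2.75 [ 0.5023 -0.159   0.4645] [ 0.6572  0.7537 -0.0001 -0.0002] [ 0.695   0.2505 -0.5303  1.8074  0.1396  1.1211  0.2538] [ 0.4921 -0.0872  0.4329] [[ 0.9901  0.1402  0.0001]
 [ 0.1343 -0.9485  0.2869]
 [ 0.0403 -0.284  -0.958 ]] 64.39444750473932
axis slope [-0.0181  0.116   1.    ]
```

View pics/w1.png

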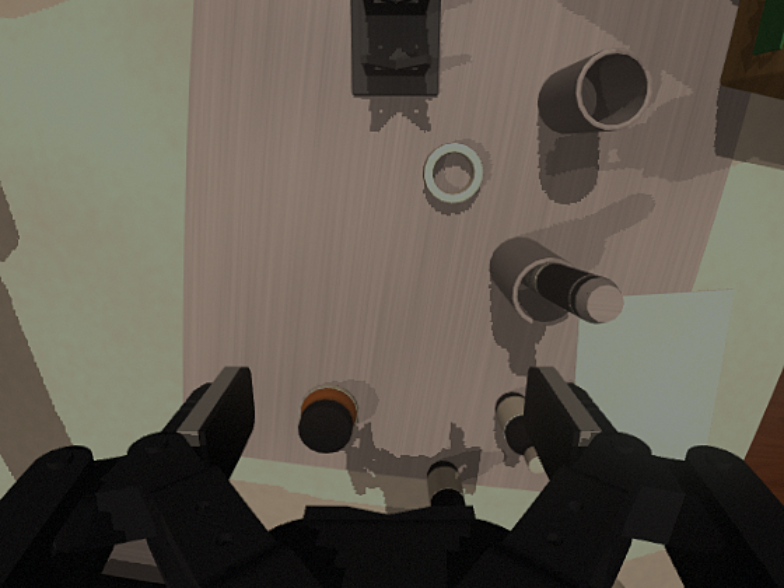

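Run:
```python
from h import *
np.set_printoptions(precision=4,suppress=True)
c=r.read_camera('wrist');s=r.read_camera('scene');d=r.read_camera('side')
W=lambda p:(np.array(p,float)+.5)/1.4-.5
S=lambda p:np.array(p,float)/4+[180-.375,190-.375]
D=lambda p:np.array(p,float)/4+[225-.375,155-.375]
print('tail w-s',tri(c,W([602,299]),s,S([146,184])),'w-d',tri(c,W([602,299]),d,D([221,50])))
print('empty w',onz(c,W([615,90]),.09),tri(c,W([615,90]),s,S([380,256])),tri(c,W([615,90]),d,D([148,222])))
print('mach w',onz(c,W([548,290]),.09))
print('foot front edge',onz(c,W([[351,95],[440,95]]),.004))
print('tips -y',onz(c,W([[363,66],[430,66]]),.068),'tape',onz(c,W([453,173]),.02))
# machine axis in wrist view: plane
o,dw=ray(c,W([[602,299],[540,275]]));n=np.cross(*dw)
for k,cc,p in(('s',s,S([[145,205],[147,290]])),('d',d,D([[222,70],[222,140]]))):
    _,q=ray(cc,p);a=np.cross(n,np.cross(*q));print(k,a/a[2])
```

```text
tail w-s [[ 0.626  -0.1525  0.1796  0.0008]] w-d [[ 0.6251 -0.1519  0.1804  0.0009]]
empty w [[ 0.6434 -0.0241  0.09  ]] [[ 0.6443 -0.0237  0.0881  0.0001]] [[ 0.643  -0.0239  0.0875  0.0029]]
mach w [[ 0.6288 -0.1737  0.09  ]]
foot front edge [[ 0.4539 -0.0467  0.004 ]
 [ 0.53   -0.0361  0.004 ]]
tips -y [[ 0.4659 -0.0317  0.068 ]
 [ 0.514  -0.025   0.068 ]] tape [[ 0.5501 -0.0994  0.02  ]]
s [ 1.0543 -0.1046  1.    ]
d [-0.0261  0.1418  1.    ]
```

Request:
apply_moves([
  [-0.1, 0.82, 0, 0],
  [-0.1, 0.82, 0, 0],
  [-0.1, 0.82, 0, 0],
  [-0.1, 0.82, 0, 0],
  [-0.13, 0.82, 0, 0],
], claw=0.2)

```text
time: 3.5
position: [0.6274, -0.1573, 0.4645]
eef_rot: [0.656, 0.754, -0.0, -0.0]
contact_force: [0.1, -0.2, -0.0]
finger_gap: 0.596
gripper_force: 0.0
```

Request:
apply_moves([
  [0, 0, 0.5, 0],
  [0, 0, 0.9, 0],
  [0, 0, 0.9, 0],
  [0, 0, 0.5, 0],
  [0, 0, 0, 0],
])

```text
time: 4.0
position: [0.6253, -0.1576, 0.3779]
eef_rot: [0.656, 0.755, -0.001, -0.002]
contact_force: [0.1, -0.2, 1.1]
finger_gap: 0.602
gripper_force: 0.0
```

Run:
```python
from h import *
np.set_printoptions(precision=4,suppress=True)
o=r.get_obs();print(o['position'],o['eef_rot'],o['finger_gap'],o['contact_force'])
c=snap('wrist');cv2.imwrite('pics/w2.png',cv2.resize(c['image'],(784,588)))
print(proj(c,[[.6255,-.152,.18],[.6288,-.174,.09]])*1.4)
```

```text
[ 0.6253 -0.1576  0.3779] [ 0.6561  0.7546 -0.0013 -0.0022] 0.6015357091635167 [ 0.0539 -0.1838  1.0524]
[[393.5487 331.5467]
 [392.9277 309.1156]]
```

View pics/w2.png

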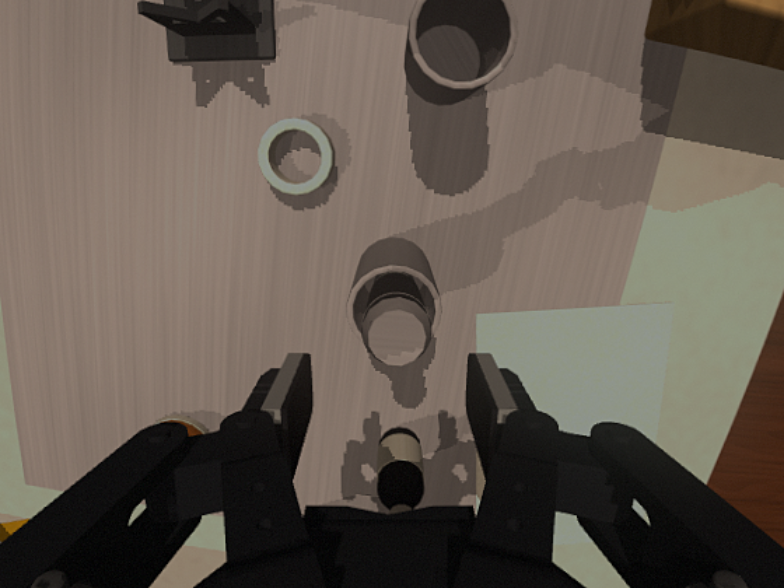

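Request:
apply_moves([
  [0, 0.05, 0.8, 0],
  [0, 0, 0.8, 0],
  [0, 0, 0.7, 0],
  [0, 0, 0.4, 0],
  [0, 0, 0.23, 0],
])

```text
time: 4.55
position: [0.6282, -0.1574, 0.293]
eef_rot: [0.656, 0.755, 0.0, 0.0]
contact_force: [0.3, 1.5, -1.0]
finger_gap: 0.605
gripper_force: 0.0
```

Request:
apply_moves([
  [0, 0, 0, 0],
  [0, 0, 0, 0],
  [0, 0, 0, 0],
  [0, 0, 0, 0],
], claw=-0.2)

```text
time: 4.95
position: [0.6282, -0.1573, 0.2937]
eef_rot: [0.656, 0.755, 0.0, 0.001]
contact_force: [-0.5, 0.6, 0.6]
finger_gap: 0.402
gripper_force: 0.0
```

Request:
apply_moves([
  [0, 0, 0, 0],
  [0, 0, 0, 0],
  [0, 0, 0, 0],
], claw=-0.3)

```text
time: 5.25
position: [0.6279, -0.1573, 0.2929]
eef_rot: [0.656, 0.755, 0.0, 0.0]
contact_force: [0.5, -0.8, -0.4]
finger_gap: 0.351
gripper_force: 0.0
```

Request:
apply_moves([
  [0, 0, 0, 0],
  [0, 0, 0, 0],
  [0, 0, 0, 0],
], claw=-0.34)

```text
time: 5.55
position: [0.6279, -0.1573, 0.2928]
eef_rot: [0.656, 0.755, -0.0, -0.0]
contact_force: [0.1, -0.2, 0.7]
finger_gap: 0.327
gripper_force: 0.5
```

Request:
apply_moves([
  [0, 0, 0, 0],
  [0, 0, 0, 0],
], claw=-0.36)

```text
time: 5.75
position: [0.6278, -0.1573, 0.2928]
eef_rot: [0.656, 0.755, -0.0, -0.0]
contact_force: [-1.5, 0.3, 1.5]
finger_gap: 0.322
gripper_force: 14.1
```

Request:
apply_moves([
  [0, 0, 0, 0],
  [0, 0, 0, 0],
], claw=-0.38)

```text
time: 5.95
position: [0.6278, -0.1573, 0.2928]
eef_rot: [0.656, 0.755, -0.0, -0.0]
contact_force: [-0.5, -0.2, 2.5]
finger_gap: 0.313
gripper_force: 34.6
```

Request:
apply_moves([
  [0, 0, 0, 0],
  [0, 0, -0.2, 0],
  [0, 0, -0.4, 0],
  [0, 0, -0.5, 0],
  [0, 0, -0.5, 0],
], claw=-0.37)

```text
time: 6.45
position: [0.6282, -0.1572, 0.3425]
eef_rot: [0.656, 0.755, 0.0, 0.0]
contact_force: [-0.1, -1.2, -1.3]
finger_gap: 0.319
gripper_force: 33.9
```

Request:
apply_moves([
  [0, 0, -0.6, 0],
  [0, 0, -0.7, 0],
  [0, 0, -0.7, 0],
  [0, 0, -0.5, 0],
  [0, 0, -0.3, 0],
])

```text
time: 6.95
position: [0.6281, -0.1571, 0.4272]
eef_rot: [0.656, 0.755, 0.001, 0.001]
contact_force: [0.5, 0.1, -2.3]
finger_gap: 0.316
gripper_force: 33.9
```

```bash
cat > v.py <<'E'
from h import *
import sys
# combined crop of scene and side round the grasp point
def view(f,half=60):
    o=r.get_obs();g=o['position']-[0,0,.19];out=[]
    for n in('scene','side'):
        c=snap(n);u,v=proj(c,g)[0].astype(int);x=max(0,u-half);y=max(0,v-half)
        out.append(cv2.resize(c['image'][y:y+2*half,x:x+2*half],(400,400),interpolation=cv2.INTER_CUBIC));print(n,'origin',x,y,'scale',200/half)
    cv2.imwrite('pics/'+f,np.hstack(out));print(np.round(o['position'],4),np.round(o['contact_force'],2),o['gripper_force'])
if __name__=='__main__':view(sys.argv[1])
E
python3 v.py v3.png
```

```text
scene origin 151 158 scale 3.3333333333333335
side origin 219 89 scale 3.3333333333333335
[ 0.6281 -0.1571  0.4272] [ 0.46  0.05 -2.33] 33.895363211631775
```

View pics/v3.png

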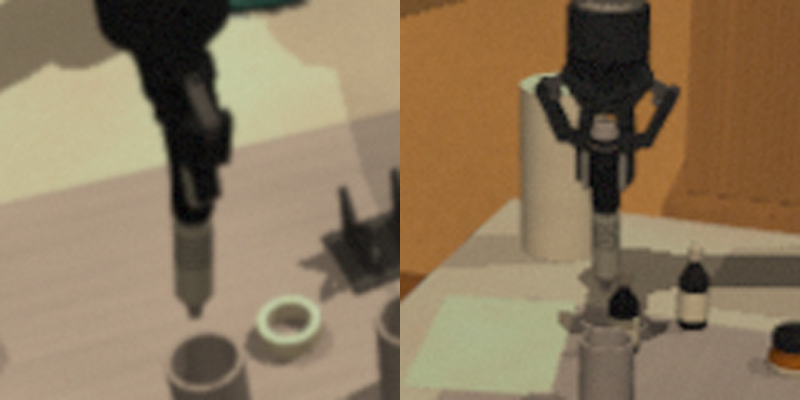

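Request:
apply_moves([
  [0.4, -0.3, 0, 0],
  [0.8, -0.7, 0, 0],
  [0.9, -0.8, 0, 0],
  [0.9, -0.8, 0, 0],
  [0.8, -0.7, 0, 0],
], claw=-0.355)

```text
time: 7.55
position: [0.5123, -0.0571, 0.4236]
eef_rot: [0.656, 0.755, -0.001, -0.001]
contact_force: [-0.5, 0.5, -1.1]
finger_gap: 0.328
gripper_force: 14.6
```

Request:
apply_moves([
  [0.5, -0.5, 0, 0],
  [0.2, -0.16, 0, 0],
  [0, 0, 0, 0],
])

```text
time: 7.85
position: [0.4911, -0.0398, 0.4246]
eef_rot: [0.656, 0.755, -0.0, -0.0]
contact_force: [0.6, 0.1, -1.6]
finger_gap: 0.324
gripper_force: 14.6
```

Run:
```python
from h import *
o=r.get_obs();p=o['position'];d=p[:2]-[.4863,-.0003]
print(p,o['eef_rot'],o['gripper_force'],'x',d@[.9905,.137],'u',d@[-.137,.9905])
c=snap('wrist');cv2.imwrite('pics/w4.png',cv2.resize(c['image'],(784,588)))
ey=np.array([-.137,.9905,0]);ex=np.array([.9905,.137,0]);C=np.array([.4863,-.0003,0])
print(proj(c,[C+ex*a+ey*b+[0,0,z] for a,b,z in((-22,-27,68),(22,-27,68),(-37.5,-42.5,4),(37.5,-42.5,4)) for a,b,z in [(a/1e3,b/1e3,z/1e3)]])*1.4)
```

```text
[ 0.49114761 -0.03983032  0.42457001] [ 6.55599244e-01  7.55108973e-01 -2.65330407e-04 -4.48807195e-07] 14.56799179315567 x -0.000614096773130324 u -0.03981890450428059
[[358.45956964 236.2832004 ]
 [420.95817737 236.52723124]
 [345.09119677 240.62433761]
 [433.83060328 240.96909172]]
```

View pics/w4.png

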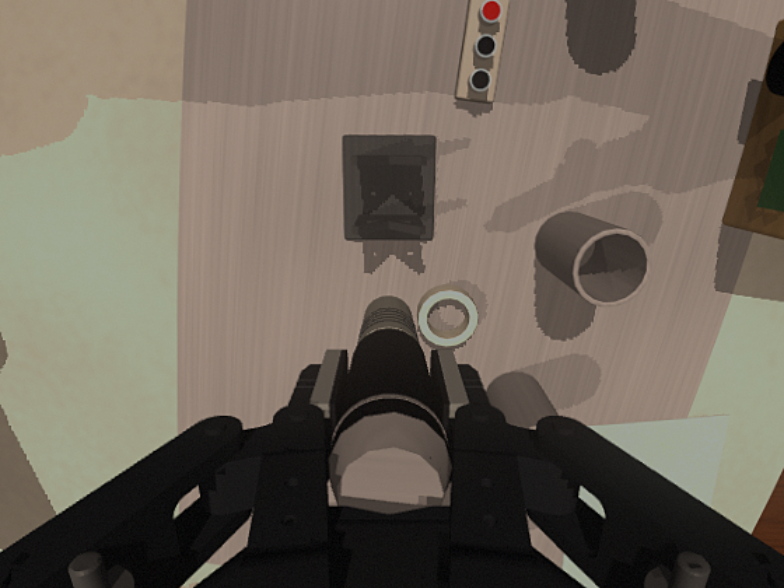

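Request:
apply_moves([
  [0, 0, 0.6, 0],
  [0, 0, 0.8, 0],
  [0, 0, 0.8, 0],
  [0, 0, 0.7, 0],
  [0, 0, 0.5, 0],
])

```text
time: 8.4
position: [0.4922, -0.0414, 0.3208]
eef_rot: [0.657, 0.754, -0.0, -0.001]
contact_force: [-0.2, -0.8, -1.5]
finger_gap: 0.321
gripper_force: 14.5
```

Request:
apply_moves([
  [0.1, 0, 0.03, 0],
  [0.2, 0, 0.08, 0],
  [0.25, 0, 0.1, 0],
  [0.25, 0, 0.1, 0],
  [0.18, 0, 0.07, 0],
])

```text
time: 8.9
position: [0.4875, -0.0105, 0.3118]
eef_rot: [0.656, 0.755, -0.0, 0.001]
contact_force: [-1.4, -2.0, 0.2]
finger_gap: 0.321
gripper_force: 14.7
```

Request:
apply_moves([
  [0.16, 0, 0.08, 0],
  [0.16, 0, 0.09, 0],
  [0.16, 0, 0.09, 0],
  [0.16, 0, 0.1, 0],
  [0.16, 0, 0.1, 0],
])

```text
time: 9.4
position: [0.4839, 0.0131, 0.2973]
eef_rot: [0.656, 0.755, -0.0, -0.0]
contact_force: [-1.7, -0.8, 1.3]
finger_gap: 0.321
gripper_force: 15.2
```

Request:
apply_moves([
  [0.13, 0, 0.11, 0],
  [0.13, 0, 0.12, 0],
  [0.12, 0, 0.13, 0],
  [0.12, 0, 0.13, 0],
  [0.11, 0, 0.13, 0],
])

```text
time: 9.9
position: [0.4813, 0.0313, 0.2786]
eef_rot: [0.656, 0.755, -0.0, -0.0]
contact_force: [-1.2, -0.9, 2.6]
finger_gap: 0.322
gripper_force: 15.2
```

```bash
python3 v.py v5.png
```

```text
scene origin 214 146 scale 3.3333333333333335
side origin 248 167 scale 3.3333333333333335
[0.4813 0.0313 0.2786] [-1.17 -0.9   2.64] 15.245669335126877
```

View pics/v5.png

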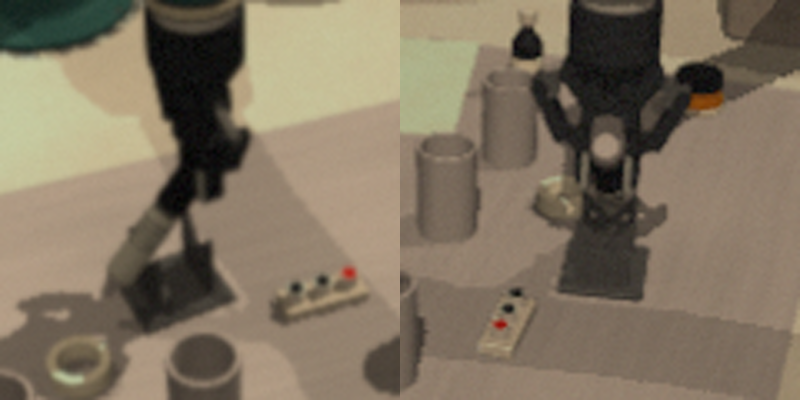

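Request:
apply_moves([
  [0.09, 0, 0.13, 0],
  [0.08, 0, 0.13, 0],
  [0.08, 0, 0.14, 0],
  [0.07, 0, 0.14, 0],
  [0.06, 0, 0.14, 0],
])

```text
time: 10.5
position: [0.4798, 0.0426, 0.2582]
eef_rot: [0.656, 0.755, 0.0, -0.0]
contact_force: [-1.4, 0.9, 2.4]
finger_gap: 0.329
gripper_force: 13.8
```

Request:
apply_moves([
  [0.04, 0, 0.14, 0],
  [0.03, 0, 0.14, 0],
  [0.03, 0, 0.14, 0],
  [0.02, 0, 0.14, 0],
  [0.02, 0, 0.14, 0],
])

```text
time: 11.0
position: [0.4793, 0.0464, 0.2372]
eef_rot: [0.656, 0.755, 0.0, -0.0]
contact_force: [-1.4, 0.4, 0.5]
finger_gap: 0.32
gripper_force: 12.8
```

Request:
apply_moves([
  [0, 0, 0.12, 0],
  [-0.01, 0, 0.12, 0],
  [-0.01, 0, 0.1, 0],
  [-0.01, 0, 0.08, 0],
  [0, 0, 0, 0],
])

```text
time: 11.5
position: [0.4794, 0.0453, 0.2246]
eef_rot: [0.656, 0.755, -0.0, -0.0]
contact_force: [-1.9, 1.3, 1.6]
finger_gap: 0.325
gripper_force: 12.3
```

```bash
python3 v.py v6.png
```

```text
scene origin 219 158 scale 3.3333333333333335
side origin 247 185 scale 3.3333333333333335
[0.4794 0.0453 0.2246] [-1.87  1.3   1.62] 12.323613613843918
```

View pics/v6.png

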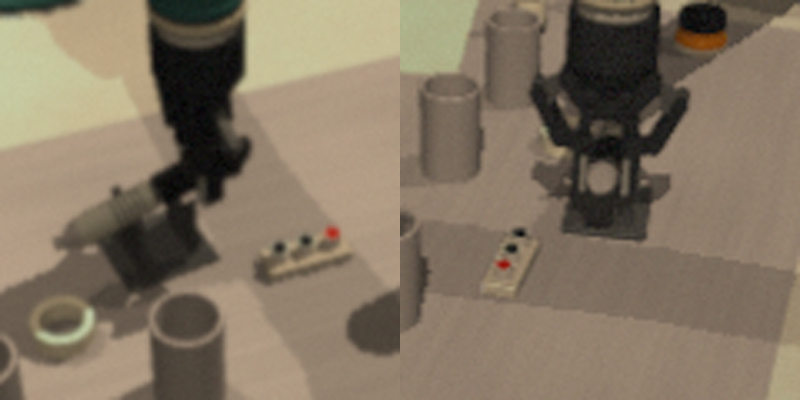

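Run:
```python
from h import *
s=snap('scene');d=snap('side')
C=np.array([.4863,-.0003]);ey=np.array([-.137,.9905]);ex=np.array([.9905,.137])
f=lambda P:print(np.round([(P[:2]-C)@ex,(P[:2]-C)@ey,P[2]],4))
for z in(.05,.06): f(onz(s,[235.3,230.4],z)[0])
for z in(.065,.075): f(onz(d,[307.6,239],z)[0])
o=r.get_obs();p=o['position'];f(p)
```

```text
[-0.0026 -0.0876  0.05  ]
[ 0.0071 -0.0906  0.06  ]
[-0.002   0.0577  0.065 ]
[-0.0032  0.0735  0.075 ]
[-0.0006  0.046   0.225 ]
```

Request:
apply_moves([
  [0, 0, 0.04, 0],
  [0, 0, 0.04, 0],
  [0, 0, 0.03, 0],
  [0, 0, 0, 0],
])

```text
time: 12.1
position: [0.4794, 0.0455, 0.2216]
eef_rot: [0.656, 0.755, -0.0, -0.0]
contact_force: [-1.3, 1.3, 1.3]
finger_gap: 0.325
gripper_force: 12.4
```

Request:
apply_moves([
  [0, 0, 0.03, 0],
  [0, 0, 0.03, 0],
  [0, 0, 0, 0],
])

```text
time: 12.4
position: [0.4794, 0.0454, 0.2197]
eef_rot: [0.656, 0.755, -0.0, -0.0]
contact_force: [-1.7, 2.4, 1.3]
finger_gap: 0.323
gripper_force: 12.4
```

Request:
apply_moves([
  [0, 0, 0.03, 0],
  [0, 0, 0, 0],
])

```text
time: 12.6
position: [0.4794, 0.0454, 0.2188]
eef_rot: [0.656, 0.755, -0.0, -0.0]
contact_force: [-1.6, 2.3, 1.3]
finger_gap: 0.32
gripper_force: 12.4
```

Request:
apply_moves([
  [0, 0, 0.03, 0],
  [0, 0, 0, 0],
])

```text
time: 12.8
position: [0.4794, 0.0454, 0.218]
eef_rot: [0.656, 0.755, -0.0, 0.0]
contact_force: [-1.6, 2.6, 0.6]
finger_gap: 0.324
gripper_force: 12.4
```

Request:
apply_moves([
  [0, 0, 0.04, 0],
  [0, 0, 0, 0],
])

```text
time: 13.0
position: [0.4794, 0.0454, 0.2167]
eef_rot: [0.656, 0.755, -0.0, -0.0]
contact_force: [-1.3, 2.0, 0.9]
finger_gap: 0.32
gripper_force: 12.4
```

Request:
apply_moves([
  [0, 0, 0.04, 0],
  [0, 0, 0, 0],
])

```text
time: 13.2
position: [0.4794, 0.0454, 0.2155]
eef_rot: [0.656, 0.755, -0.0, -0.0]
contact_force: [-2.4, 1.4, 1.9]
finger_gap: 0.324
gripper_force: 12.4
```

Request:
apply_moves([
  [0, 0, 0.03, 0],
  [0, 0, 0, 0],
])

```text
time: 13.4
position: [0.4794, 0.0454, 0.2147]
eef_rot: [0.656, 0.755, -0.0, -0.0]
contact_force: [-2.3, 2.3, 1.3]
finger_gap: 0.323
gripper_force: 12.4
```

Request:
apply_moves([
  [0, 0, 0.04, 0],
  [0, 0, 0, 0],
])

```text
time: 13.6
position: [0.4794, 0.0454, 0.2134]
eef_rot: [0.656, 0.755, -0.0, -0.0]
contact_force: [-2.7, 2.0, 1.5]
finger_gap: 0.318
gripper_force: 12.4
```

Request:
apply_moves([
  [0, 0, 0.04, 0],
  [0, 0, 0, 0],
])

```text
time: 13.8
position: [0.4793, 0.0454, 0.2123]
eef_rot: [0.656, 0.755, -0.0, -0.0]
contact_force: [-3.2, 1.8, 2.0]
finger_gap: 0.323
gripper_force: 12.3
```

Run:
```python
from h import *
a=cv2.imread('pics/scene0.png');c=snap('scene','s7.png');b=c['image']
# changed pixels near machine grip: difference vs first picture, left part
d=cv2.absdiff(a,b).max(2)
for y in range(205,240,1): print(y,''.join('#' if v>60 else '+' if v>25 else '.' for v in d[y,222:300]))
g=cv2.cvtColor(b,cv2.COLOR_BGR2GRAY)
```

```text
205 ........................+++++++++++++++++++++.....+######################.....
206 ........................+++++++++++++++++++++.....+######################.....
207 ........................++++++++++++++++++++++.....#####################+.....
208 ........................++++++++++++++++++++++....+#####################+.....
209 ........................++++++++++++++++++++++..++######################+.....
210 .........................+++++++++++++++++++....+######################++.....
211 .........................+++++++++++++++++..+++++#####################++......
212 .........................++++++++++++++...++###++#####################+.......
213 .........................++++++..++++....+#####+++###################+........
214 .........................+++++..........++#####+++##################+.........
215 .........................+++++.....++++++++####+++###############++...........
216 .........................++++.....+++++++++####+.+###############+............
217 .........................++....++..+++++++++###++++##############.............
218 .................
[... 1104 characters left out ...]
....................................
232 .....................++++.....................................................
233 ....................++++...+..................................................
234 ...................+++....++..................................................
235 .................++.....+++++.................................................
236 +................++...+++++++.................................................
237 +..............+++.....++++++++...............................................
238 +............++++++.......+.+++...............................................
239 +..........+++++++++++......+++...............................................
```

```bash
cat > m.py <<'E'
from h import *
C=np.array([.4863,-.0003,0]);ey=np.array([-.137,.9905,0]);ex=np.array([.9905,.137,0])
P=lambda x,u,z:C+ex*x+ey*u+[0,0,z]
E
python3 - <<'E'
from m import *
c=snap('scene');d=snap('side');w=snap('wrist')
for u,z in((-.09,.052),(-.09,.062),(-.085,.062),(-.09,.072)): print(u,z,proj(c,P(0,u,z)))
print('neck/housing u=.006', proj(c,[P(0,.006,.062),P(0,.006,.076),P(0,-.002,.062)]))
print('tail side',proj(d,[P(0,.09,.062),P(0,.09,.072)]),'wrist',proj(w,P(0,.09,.062)),proj(w,P(0,-.09,.062)))
cv2.imwrite('pics/w7.png',w['image'])
b=d['image'];g=cv2.cvtColor(b,cv2.COLOR_BGR2GRAY)
print(g[222:256:2,290:326:2])
E
```

```text
-0.09 0.052 [[234.78481359 230.76581117]]
-0.09 0.062 [[234.42834602 228.14540556]]
-0.085 0.062 [[236.15121131 227.52330331]]
-0.09 0.072 [[234.06747545 225.49262938]]
neck/housing u=.006 [[266.65708312 216.50806586]
 [266.43620355 212.78867318]
 [264.03826729 217.45368305]]
tail side [[305.56677104 246.02984187]
 [305.73400876 242.97699058]] wrist [[279.9382331  187.44904052]] [[278.17213954 503.68387202]]
[[ 34  28  30 109  99  74  29  30  32  30  34  34  27  36  38 108 130 114]
 [ 32  32  26  66  98  70  29  33  31  36  30  26  33  30  81 131 134  77]
 [ 52  35  33  37  81  59  27  34  56  66  65  65  29  34  37 123 107  24]
 [ 84  25  33  33  33  29  25  38  28  20  11  24  31  34  28 115  56  34]
 [119  54  35  25  32  32  31  37  16  18  20  11  27  30  32  29  32  31]
 [119  91  47  41  28  33  32  24  21  16  21  20  28  35  33  30  33  35]
 [128 127 114  77  48  30  28  16  18  20  24  30  20  33  34  31  31  63]
 [ 78  93  74  61  50  40  90  16  21  24  24  25  54  34  49 120 126 130]
 [ 76  78  94  58  48  57  82  41  40  44  47  14  99  34  52  80 121 132]
 [ 80  78  65  93  45  55  82  87 111 108  63  38 100  33  56  71  77  80]
 [ 79  74  62  73  46  56  93 107 118 121 110  39  99  36  40  43  49  79]
 [106  62  65  58  34  75  89 113 112 109  97  50  98  32  40  43  58  76]
 [131 109 101  80  37  51  61 112 113 113  91  41 100  33  41  40  70 110]
 [132 112 112  90  40  31  39  73 100  92  49  37  35  35  62  58 104 128]
 [113 114 110  67  57  38  38  32  39  35  35  37  48  47  59  62 124 131]
 [113 111 112  53  57  55  31  33  31  38  34  44  47  54  60  66 125 128]
 [108 112 111  60  64  59  47  36  40  39  52  60  59  62  62  74 131 129]]
```

Request:
apply_moves([
  [0, 0, 0.04, 0],
  [0, 0, 0, 0],
])

```text
time: 14.2
position: [0.4792, 0.0453, 0.2112]
eef_rot: [0.656, 0.755, -0.0, -0.0]
contact_force: [-4.4, 1.2, 5.4]
finger_gap: 0.327
gripper_force: 12.3
```

Request:
apply_moves([
  [0, 0, 0.04, 0],
  [0, 0, 0, 0],
])

```text
time: 14.4
position: [0.479, 0.0454, 0.21]
eef_rot: [0.656, 0.755, -0.001, -0.0]
contact_force: [-5.0, 1.6, 6.6]
finger_gap: 0.32
gripper_force: 12.4
```

Request:
apply_moves([
  [0, 0, 0.03, 0],
  [0, 0, 0, 0],
])

```text
time: 14.6
position: [0.479, 0.0454, 0.2092]
eef_rot: [0.656, 0.755, -0.001, -0.0]
contact_force: [-4.4, 1.8, 6.7]
finger_gap: 0.323
gripper_force: 12.6
```

Request:
apply_moves([
  [0, -0.05, 0, 0],
  [0, 0, 0, 0],
  [0, 0, 0, 0],
])

```text
time: 14.9
position: [0.4785, 0.0452, 0.2094]
eef_rot: [0.656, 0.755, 0.001, 0.001]
contact_force: [0.3, 1.9, 4.4]
finger_gap: 0.322
gripper_force: 12.2
```

Request:
apply_moves([
  [0, 0, 0, 0],
  [0, 0, 0, 0],
  [0, 0, 0, 0],
], claw=-0.31)

```text
time: 15.2
position: [0.4779, 0.0448, 0.2088]
eef_rot: [0.656, 0.755, -0.0, -0.0]
contact_force: [0.6, -0.3, -0.8]
finger_gap: 0.345
gripper_force: 0.0
```

Request:
apply_moves([
  [0, 0, 0, 0],
  [0, 0, 0, 0],
  [0, 0, 0, 0],
], claw=0.1)

```text
time: 15.5
position: [0.4779, 0.0451, 0.209]
eef_rot: [0.656, 0.755, -0.0, -0.0]
contact_force: [0.1, -0.0, 1.1]
finger_gap: 0.552
gripper_force: 0.0
```

Request:
apply_moves([
  [0, 0, -0.3, 0],
  [0, 0, -0.7, 0],
  [0, 0, -1, 0],
  [0, 0, -1, 0],
  [0, 0, -0.7, 0],
])

```text
time: 16.0
position: [0.4781, 0.0454, 0.3225]
eef_rot: [0.656, 0.755, 0.001, 0.001]
contact_force: [1.6, -0.5, -0.2]
finger_gap: 0.548
gripper_force: 0.0
```

Run:
```python
from m import *
w=snap('wrist','w8.png');d=snap('side','d8.png');s=snap('scene','s8.png')
o=r.get_obs();print(o['position'],o['time'],o['contact_force'])
p=proj(w,[P(0,.09,.066),P(0,-.09,.060),P(0,0,.0615),P(-.037,.0425,.004),P(.037,-.0425,.004)]);print(p)
print(proj(d,[P(0,.09,.066)]),proj(s,P(0,-.09,.06)))
g=cv2.cvtColor(w['image'],cv2.COLOR_BGR2GRAY)
for k in(0,.2,.4,.6,.8,1.): # cross sections
    q=p[0]*(1-k)+p[1]*k; y=int(q[1]); x=int(q[0])
    if 0<=y<420: print(y,x,g[y,max(0,x-36):x+37:2])
q=p[0];print('along',g[int(max(0,p[0][1]-20)):int(p[0][1])+16:2,int(q[0])])
a=cv2.imread('pics/scene0.png');dd=cv2.absdiff(a,s['image']).max(2)
for y in range(195,240,1): print(y,''.join('#' if v>60 else '+' if v>25 else '.' for v in dd[y,222:300]))
```

```text
[0.47826422 0.04517933 0.32169998] 16.15 [ 0.93179897 -0.37644594 -0.8037666 ]
[[279.68092563 150.7005761 ]
 [278.51888594 361.80591226]
 [279.02691297 268.54414035]
 [237.2516561  195.15853747]
 [316.66597283 280.32143771]]
[[305.63353897 244.81178866]] [[234.49998919 228.67205728]]
150 279 [125 126 124 123 120 121 122 126 125 122 126 129 125 120 111 111 107 105
 106 110 114 115 124 129 125 120 123 120 120 125 125 123 122 125 127 119
 115]
192 279 [131 138 136 142 146 148 143  93  27  33  33  30  34  30  32  34  30  32
  31  29  35  30  34  31  28  29  27  47 149 143 146 123 118 120 122 121
 126]
235 279 [53 43 45 44 44 46 47 49 23 25 30 28 30 30 35 33 27 26 29 27 26 28 25 27
 25 22 19 49 47 46 47 42 44 42 46 53 57]
277 278 [ 64  64  65  46  42  40  43  44  43  53 111 115  90  75  64  57  61  63
  62  60  57  57  70  86 105  90  46  41  45  43  48  47  42  55  55  58
  53]
319 278 [ 90  89  88  88  89  87  90  90  89  89  82 100 135 123 104  97  97  90
 102  91  92  86 101 104 101  75 127 141 137 139 142 139 139 140 115  82
  72]
361 278 [ 64  90  88 104 128 141 153 117  88  85  90 
[... 3221 characters left out ...]
...................+................
232 ...................+++++++....................................................
233 ...................++++++++...................................................
234 .....................+++++++..................................................
235 ......+++++++........++++++++.................................................
236 .+++++++#+##+....+...++++++++.................................................
237 ++#########++...+++.....+++++++...............................................
238 ++##########+++++++......++++++...............................................
239 .++++++#+##++++++++++++.....++........................................+.......
```

Request:
apply_moves([
  [-0.6, 0, 0, 0],
  [-0.8, 0, 0, 0],
  [-0.8, 0, 0, 0],
  [-0.7, 0.02, 0, 0],
  [-0.36, 0, 0, 0],
])

```text
time: 16.65
position: [0.4919, -0.0535, 0.319]
eef_rot: [0.657, 0.754, -0.001, -0.001]
contact_force: [0.1, -0.5, 1.1]
finger_gap: 0.552
gripper_force: 0.0
```

Request:
apply_moves([
  [0, 0, 0.7, 0],
  [0, 0, 1, 0],
  [0, 0, 1, 0],
  [0, 0, 0.6, 0],
  [0, 0, 0.39, 0],
])

```text
time: 17.15
position: [0.4913, -0.051, 0.2073]
eef_rot: [0.656, 0.755, -0.001, -0.002]
contact_force: [0.7, 0.6, 0.3]
finger_gap: 0.548
gripper_force: 0.0
```

Request:
apply_moves([
  [0, 0, 0, 0],
  [0, 0, 0, 0],
  [0, 0, 0, 0],
  [0, 0, 0, 0],
  [0, 0, 0, 0],
], claw=-0.35)

```text
time: 17.65
position: [0.4924, -0.0517, 0.2101]
eef_rot: [0.656, 0.755, 0.0, 0.001]
contact_force: [0.4, 0.7, -0.5]
finger_gap: 0.324
gripper_force: 0.0
```

Request:
apply_moves([
  [0, 0, 0, 0],
  [0, 0, 0, 0],
  [0, 0, 0, 0],
], claw=-0.395)

```text
time: 17.95
position: [0.4922, -0.0518, 0.2096]
eef_rot: [0.656, 0.755, -0.0, 0.0]
contact_force: [-1.4, -0.8, 1.9]
finger_gap: 0.304
gripper_force: 2.4
```

Request:
apply_moves([
  [0, 0, 0, 0],
  [0, 0, 0, 0],
], claw=-0.405)

```text
time: 18.15
position: [0.4922, -0.0518, 0.2095]
eef_rot: [0.656, 0.755, -0.0, 0.0]
contact_force: [-0.9, -1.9, 4.3]
finger_gap: 0.297
gripper_force: 10.3
```

Request:
apply_moves([
  [0, 0, 0, 0],
  [0, 0, 0, 0],
], claw=-0.398)

```text
time: 18.35
position: [0.4922, -0.0518, 0.2094]
eef_rot: [0.656, 0.755, -0.0, 0.0]
contact_force: [-0.7, -2.6, 3.5]
finger_gap: 0.302
gripper_force: 6.7
```

Request:
apply_moves([
  [0, 0, -0.12, 0],
  [0.01, 0, -0.13, 0],
  [0.02, 0, -0.14, 0],
  [0.03, 0, -0.14, 0],
  [0.03, 0, -0.14, 0],
])

```text
time: 18.85
position: [0.4917, -0.0486, 0.2298]
eef_rot: [0.656, 0.755, 0.0, -0.0]
contact_force: [0.2, 0.1, -1.4]
finger_gap: 0.296
gripper_force: 6.5
```

```bash
cat > q.py <<'E'
from m import *
def pr(x0,x1,y0,y1,ref='scene0.png'):
    s=snap('scene');a=cv2.imread('pics/'+ref);dd=cv2.absdiff(a,s['image']).max(2);g=cv2.cvtColor(s['image'],cv2.COLOR_BGR2GRAY)
    for y in range(y0,y1): print(y,''.join('@' if g[y,x]<40 else '#' if dd[y,x]>60 else '+' if dd[y,x]>25 else '.' for x in range(x0,x1)))
E
python3 - <<'E'
from q import *
pr(222,300,175,240)
s=snap('scene')
# expected tail if rotated 15 deg / if level
o=r.get_obs();p=o['position'];dd=p-C;u0=dd@ey;z0=p[2]-.148;print(p,u0)
for t in(0,15):
    t=np.radians(t);print(proj(s,[P(0,u0+.142*np.cos(t),z0-.142*np.sin(t)),P(0,u0-.038*np.cos(t),z0+.038*np.sin(t))]))
E
```

```text
175 ......###############################.........................................
176 ......############################@##.........................................
177 ......##@########################@@##.........................................
178 ......##@#######################@@@@#.........................................
179 ......##@@#####################@@@@@#+........................................
180 ......+#@@@@#################@@@@@@@#+........................................
181 ......+#@@@@@@#############@@@@@@@@@#+........................................
182 .......#@@@@@@@@@@#####@@@@@@@@@@@@@#+........................................
183 .......#@@@@@@@@@@@@@@@@@@@@@@@@@@@@#+........................................
184 .......#@@@@@@@@@@@@@@@@@@@@@@@@@@@@#+........................................
185 .......##@@@@@@@@@@@@@@@@@@@@@@@@@@@#+........................................
186 .......##@@@@@@@@@@@@@@@@@@@@@@@@@@@#+........................................
187 .......+#@@@@@@@@@@@@@@@@@@@@@@@@@@@#+........................................
188 .......+#@@@@@@@@
[... 3771 characters left out ...]
@@@......................
234 ...................+++++++++.....@@@@@@@@@@..@.....@@@........................
235 ...................++++.+++++..@..@@@@@@@@@@....@.............................
236 ....................+++++++++...@@@.@@@@@@@@@.................................
237 ....................+...+++++....@@@@@@@@@@@..@...............................
238 .++......................+++++..@@@@@@@@@@@@@.................................
239 .++++......+++........+.....++...@@@@@@@@@@@..................................
[ 0.49181681 -0.04858647  0.23005718] -0.04858355555468265
[[294.54000393 201.11034955]
 [234.89317112 222.36623207]]
[[293.01167646 211.33966047]
 [234.99153973 219.53100715]]
```

Request:
apply_moves([
  [0.04, 0, -0.13, 0],
  [0.05, 0, -0.13, 0],
  [0.06, 0, -0.13, 0],
  [0.07, 0, -0.13, 0],
  [0.08, 0, -0.12, 0],
])

```text
time: 19.45
position: [0.4905, -0.0399, 0.249]
eef_rot: [0.656, 0.755, -0.0, 0.0]
contact_force: [-0.0, -0.3, -2.3]
finger_gap: 0.303
gripper_force: 6.8
```

Request:
apply_moves([
  [0.09, 0, -0.12, 0],
  [0.1, 0, -0.12, 0],
  [0.1, 0, -0.12, 0],
  [0.11, 0, -0.11, 0],
  [0.12, 0, -0.11, 0],
])

```text
time: 19.95
position: [0.4883, -0.0242, 0.2663]
eef_rot: [0.656, 0.755, -0.0, -0.0]
contact_force: [-1.3, -0.0, -1.9]
finger_gap: 0.303
gripper_force: 7.1
```

Request:
apply_moves([
  [0.12, 0, -0.1, 0],
  [0.12, 0, -0.1, 0],
  [0.13, 0, -0.08, 0],
  [0.13, 0, -0.07, 0],
  [0, 0, 0, 0],
])

```text
time: 20.45
position: [0.4863, -0.009, 0.2769]
eef_rot: [0.656, 0.755, 0.0, 0.0]
contact_force: [0.1, -0.7, -2.1]
finger_gap: 0.3
gripper_force: 7.1
```

```bash
cat >> q.py <<'E'
def st():
    s=snap('scene')
    o=r.get_obs();p=o['position'];dd=p-C;u0=dd@ey;x0=dd@ex;z0=p[2]-.148;print(np.round(p,4),'x,u,z',np.round([x0,u0,z0],4),np.round(o['contact_force'],1),o['gripper_force'])
    for a in(20,30,45,60,75,90,100):
        t=np.radians(a);q=proj(s,[P(x0,u0+.142*np.cos(t),z0-.142*np.sin(t)),P(x0,u0-.038*np.cos(t),z0+.038*np.sin(t))]).round(1).ravel();print(a,q)
E
python3 - <<'E'
from q import *
st(); pr(222,310,185,245)
E
```

```text
[ 0.4862 -0.0094  0.2767] x,u,z [-0.0013 -0.009   0.1287] [-0.5 -0.7 -1.4] 7.130294367671013
20 [304.  197.9 247.5 200.2]
30 [300.6 205.  248.3 198.1]
45 [293.7 215.1 250.2 195.1]
60 [284.7 224.1 252.9 192.3]
75 [274.3 231.5 256.  190.1]
90 [262.9 237.  259.5 188.6]
100 [255.  239.4 261.8 188. ]
185 ........................+.+#@@@@@@@@@@@@@@#####.........................................
186 ........................++.##@@@@@@@@@@@@@####+.........................................
187 ........................++.+##@@@@@@@@@@@@####+.........................................
188 ........................+++..##@@@@@@@@@@@@####+........................................
189 ........................++++.+#@@@@@@@@@@@@####++.++....................................
190 ........................++++.+#@@@@@@@@@@@@@#######+....................................
191 ........................++++.+#@@@@@@@@@@@@@######@#+...................................
192 ........................+++++.##@@@@@@@@@@@@######@#+...................................
193 ........................+++++.+##@@@@@@@@@@@@####@@#+..
[... 4076 characters left out ...]
@@@@@............................................
238 .++................+++...+++++.....@.@@@@@@@............................................
239 .++++++............+........++.......@@@@@@..............++.............................
240 .+##+++.......++.......++...++++...@......................+.............................
241 .++#+++...+++++++++..+++++..++.+...................+....................................
242 .++++++++++++++++++++++++.....+++................++.....................................
243 .++++++++++++++++++++++++..+...+................+++.....................................
244 .+++++++++++++++++++++++..+++.++++...............+......................................
```

Request:
apply_moves([
  [0, 0, -0.2, 0],
  [0, 0, -0.4, 0],
  [0, 0, -0.5, 0],
  [0, 0, -0.4, 0],
  [-0.2, 0, -0.2, 0],
])

```text
time: 21.05
position: [0.4874, -0.0151, 0.3294]
eef_rot: [0.655, 0.755, 0.001, 0.001]
contact_force: [0.9, -1.1, -1.1]
finger_gap: 0.301
gripper_force: 7.2
```

Request:
apply_moves([
  [-0.4, 0, 0, 0],
  [-0.6, 0, 0, 0],
  [-0.6, 0, 0, 0],
  [-0.7, 0, 0, 0],
  [-0.7, 0, 0, 0],
])

```text
time: 21.55
position: [0.4994, -0.1068, 0.327]
eef_rot: [0.656, 0.754, -0.0, -0.0]
contact_force: [0.6, -0.6, -2.3]
finger_gap: 0.305
gripper_force: 7.2
```

Request:
apply_moves([
  [-0.7, 0, 0, 0],
  [-0.6, 0, 0, 0],
  [-0.4, 0, 0, 0],
  [-0.2, 0, 0, 0],
  [0, 0, 0, 0],
])

```text
time: 22.05
position: [0.5074, -0.1621, 0.3272]
eef_rot: [0.656, 0.754, -0.0, -0.0]
contact_force: [-0.4, 1.1, -1.3]
finger_gap: 0.299
gripper_force: 7.2
```

Run:
```python
from q import *
st(); pr(190,290,185,245)
```

```text
[ 0.5074 -0.1611  0.3273] x,u,z [-0.0011 -0.1621  0.1793] [ 0.1  0.9 -1.4] 7.224562391638756
20 [253.4 201.5 187.2 204.3]
30 [250.4 209.1 187.8 202.1]
45 [243.4 219.9 189.7 198.8]
60 [234.1 229.5 192.5 195.8]
75 [222.8 237.5 195.9 193.4]
90 [210.1 243.5 199.8 191.7]
100 [201.2 246.1 202.5 191.1]
185 @@@@@@@@@@@##@@@@#+.....................................+++++++.....................................
186 #@@@@@@@@@@####@@#+.....................................+++++++.....................................
187 #@@@@@@@@@#####@@#+.....................................++++++++....................................
188 #@@@@@@@@@@#####@##.....................................++++++++....................................
189 ##@@@@@@@@@#####@##.....................................+++++++++...................................
190 +##@@@@@@@@########.....................................+++++++++...................................
191 .+#@@@@@@@@@#######+....................................+++++++++...................................
192 ..##@@@@@@@@########+...................................++++++++
[... 4796 characters left out ...]
##+..................++++++++++++......@@@@@@.........................
239 ...................+############+...............++++++++++++++........@@@@@@........................
240 ...................+#############...........++++++++++++++++++++....................................
241 ...................+#############.......++++++++++++++++++++++++...................++...............
242 ...................+#############+...++++++++++++++++++++++++++++.................++++..............
243 ...................+#############+++++++++++++++++++++++++++++++++..............++++++..............
244 ...................+#############+++++++++++++++++++++++++++++++++...............+..................
```

Request:
apply_moves([
  [-0.1, 0, 0.4, 0],
  [0, 0, 0.6, 0],
  [0, 0, 0.6, 0],
  [0, 0, 0.4, 0],
  [0, 0, 0.2, 0],
])

```text
time: 22.65
position: [0.5076, -0.1636, 0.26]
eef_rot: [0.656, 0.755, -0.0, -0.001]
contact_force: [-0.2, 0.1, -1.8]
finger_gap: 0.298
gripper_force: 7.3
```

Request:
apply_moves([
  [0.1, 0, 0, 0],
  [0.12, 0, 0, 0],
  [0.12, 0, -0.02, 0],
  [0.12, 0, -0.08, 0],
  [0.12, 0, -0.12, 0],
])

```text
time: 23.15
position: [0.5056, -0.1465, 0.2687]
eef_rot: [0.656, 0.755, 0.0, 0.0]
contact_force: [-0.1, -0.7, -1.9]
finger_gap: 0.302
gripper_force: 7.3
```

Run:
```python
from q import *
st(); pr(190,290,200,250)
```

```text
[ 0.5058 -0.1459  0.2694] x,u,z [-0.0006 -0.1469  0.1214] [ 0.7  1.4 -0.9] 7.3038869351148605
20 [260.  215.8 197.1 219.9]
30 [257.  223.  197.8 217.8]
45 [250.2 233.2 199.7 214.7]
60 [241.2 242.4 202.3 211.9]
75 [230.4 250.1 205.6 209.5]
90 [218.2 255.9 209.3 207.9]
100 [209.7 258.6 211.9 207.2]
200 ........+#@@@@@@@@@@@@@@@@##............................+++++++++...................................
201 .........#@@@@@@@@@@@@@@@@##............................++++++++++..................................
202 .........#@@@@@@@@@@@@@@@@##............................++++++++++..................................
203 .........##@@@@@@@@@@###@@#+............................++++++++++..................................
204 .........+#@@@@@@@@@@####@##............................++++++++++..................................
205 ..........##@@@@@@@@@####@@#............................+++++++++++.................................
206 ..........+#@@@@@@@@@#####@#+...........................+++++++++++.................................
207 ...........+#@@@@@@@@#######+...........................+++++++
[... 3747 characters left out ...]
###++++++....++++++++++++++..+....................++..................
244 ...................+#############++++....+++++++++++++++............................................
245 ...................+#############+.....++++++++++++++....................+++........................
246 ...................+############+...+++++++++...........................+++++.......................
247 ...................+############++++++++++.............+...............+++++........................
248 ..................++############.++++++++.............................+++++.........................
249 ...............+++++############.++++++....+.........................+++++..........................
```

Request:
apply_moves([
  [-0.2, 0, 0, 0],
  [0, 0, 0.2, 0],
  [0, 0, 0.25, 0],
  [0.1, 0, 0, 0],
  [0.1, 0, 0, 0],
])

```text
time: 23.75
position: [0.5053, -0.1466, 0.254]
eef_rot: [0.656, 0.755, -0.0, -0.001]
contact_force: [-0.1, -0.2, -0.8]
finger_gap: 0.305
gripper_force: 7.3
```

Request:
apply_moves([
  [0.12, 0, -0.06, 0],
  [0.12, 0, -0.1, 0],
  [0.14, 0, -0.16, 0],
  [0.14, 0, -0.16, 0],
  [0.14, 0, -0.16, 0],
])

```text
time: 24.25
position: [0.5028, -0.127, 0.2746]
eef_rot: [0.656, 0.755, 0.0, 0.0]
contact_force: [0.1, -0.4, -2.0]
finger_gap: 0.3
gripper_force: 8.0
```

Run:
```python
from q import *
st(); pr(190,290,195,250)
```

```text
[ 0.503  -0.1262  0.2753] x,u,z [-0.0007 -0.127   0.1273] [-0.8  0.2 -1.3] 8.039028250332194
20 [266.4 211.9 204.4 215.6]
30 [263.4 219.1 205.1 213.4]
45 [256.6 229.3 206.9 210.3]
60 [247.5 238.5 209.6 207.5]
75 [236.7 246.2 212.9 205.2]
90 [224.7 252.  216.5 203.6]
100 [216.2 254.6 219.1 202.9]
195 ...............##@@@@@@@@@@@@@@@@@#+...................++++++++++...................................
196 ...............+#@@@@@@@@@@@@@@@@@#+...................++++++++++...................................
197 ................#@@@@@@@@@@@@#@@@@#+....................++++++++++..................................
198 ................##@@@@@@@@@@@#@@@##....................+++++++++++..................................
199 ................##@@@@@@@@@@####@##....................++++++++++++.................................
200 ................+#@@@@@@@@@@#####@#+....................++++++++++..................................
201 .................##@@@@@@@@@@######+.....................++++++++++.................................
202 .................+#@@@@@@@@@@######+....................++++++++
[... 4271 characters left out ...]
###+++++.....++++++++++++++........................+++++..............
244 ...................+#############+++.....+++++++++++++++............................................
245 ...................+#############+.....++++++++++++++.....................++........................
246 ...................+#############...++++++++...........................++++++.......................
247 ...................+############+.++++++++.............++.............+++++.........................
248 ..................++############.++++++++.............................++++..........................
249 ...............+++++############.++++++..............................+++++..........................
```

Request:
apply_moves([
  [0.14, 0, -0.15, 0],
  [0.15, 0, -0.15, 0],
  [0.16, 0, -0.14, 0],
  [0.16, 0, -0.13, 0],
  [0.16, 0, -0.12, 0],
])

```text
time: 24.85
position: [0.4995, -0.104, 0.2949]
eef_rot: [0.656, 0.755, -0.0, 0.0]
contact_force: [-0.4, -0.8, -2.0]
finger_gap: 0.303
gripper_force: 8.4
```

Request:
apply_moves([
  [0.19, 0, -0.1, 0],
  [0.2, 0, -0.1, 0],
  [0.2, 0, -0.09, 0],
  [0.2, 0, -0.08, 0],
  [0.2, 0, -0.07, 0],
])

```text
time: 25.35
position: [0.4954, -0.0745, 0.308]
eef_rot: [0.656, 0.755, 0.0, 0.0]
contact_force: [0.2, -0.5, -0.6]
finger_gap: 0.297
gripper_force: 8.4
```

Request:
apply_moves([
  [0.2, 0, -0.05, 0],
  [0.2, 0, -0.04, 0],
  [0.2, 0, -0.03, 0],
  [0.15, 0, -0.02, 0],
  [0, 0, 0, 0],
])

```text
time: 25.85
position: [0.4922, -0.0519, 0.312]
eef_rot: [0.655, 0.755, 0.0, -0.0]
contact_force: [-0.4, -0.4, -1.7]
finger_gap: 0.302
gripper_force: 8.2
```

Run:
```python
from q import *
st(); pr(205,285,175,255)
```

```text
[ 0.4922 -0.0523  0.3119] x,u,z [-0.0013 -0.0523  0.1639] [-0.  -0.7 -2.8] 8.174842894077301
20 [290.4 193.1 230.5 195. ]
30 [287.1 200.5 231.3 192.8]
45 [280.  210.9 233.3 189.7]
60 [270.9 220.2 236.  186.8]
75 [260.1 227.9 239.3 184.5]
90 [248.2 233.5 242.9 182.9]
100 [240.  236.  245.3 182.3]
175 ..........................#@@@@@@@@@@@@@@@@@@@#+................................
176 ..........................##@@@@@@@@@@@@@##@@@#+................................
177 ..........................+#@@@@@@@@@@@@@######.................................
178 ..........................+#@@@@@@@@@@@@@######.................................
179 ...........................#@@@@@@@@@@@@@######+................................
180 ...........................##@@@@@@@@@@@@@#####+................................
181 ...........................+##@@@@@@@@@@@@#####+................................
182 ............................+##@@@@@@@@@@@#####+................................
183 .............................+#@@@@@@@@@@@@####+..++............................
184 ..............................#@@@
[... 5296 characters left out ...]
....................
247 ....+#############..++++++++............+++++.+++++.............................
248 +...+############+.+++++++..........+++..+++++++++++............................
249 ....+############.++++++.............++++.+++++++++++...........................
250 +....+##########+.+++++................++.++++++++++++..........................
251 ++++.+##########+..++++..................+.+++++++++++..........................
252 ++++.+##########+.++++.................++..+++++++++++++........................
253 ++++..##########+..+....+...............++.++++++++++++++.......................
254 ++++..##########+......++...................++++++++++++++......................
```

Request:
apply_moves([
  [0.12, 0, 0, 0],
  [0.14, 0, 0, 0],
  [0.14, 0, 0, 0],
  [0.1, 0, 0, 0],
  [0, 0, 0, 0],
])

```text
time: 26.45
position: [0.4902, -0.0373, 0.312]
eef_rot: [0.656, 0.755, 0.0, -0.0]
contact_force: [-0.1, -0.7, -0.5]
finger_gap: 0.304
gripper_force: 8.2
```

```bash
cat >> q.py <<'E'
def axis(cam='scene',lo=.068,hi=.125):
    # centre line of the dark housing below the pads, fitted as angle in view
    s=snap(cam);g=cv2.cvtColor(s['image'],cv2.COLOR_BGR2GRAY)
    o=r.get_obs();p=o['position'];dd=p-C;x0=dd@ex;u0=dd@ey;z0=p[2]-.148
    pts=[]
    for y in np.arange(*[int(v) for v in sorted(proj(s,[P(x0,u0,z0-lo),P(x0,u0,z0-hi)])[:,1])]):
        xc=int(proj(s,P(x0,u0,z0-.095))[0][0]);w=np.where(g[y,xc-14:xc+15]<40)[0]
        if len(w)>4: pts.append((xc-14+w.mean(),y,len(w)))
    pts=np.array(pts);k=np.polyfit(pts[:,1],pts[:,0],1)
    for a in(-10,-5,0,5,10):
        t=np.radians(a);q=proj(s,[P(x0,u0+np.sin(t)*l,z0-np.cos(t)*l) if cam=='scene' else P(x0+np.sin(t)*l,u0,z0-np.cos(t)*l) for l in(lo,hi)]);print(cam,a,'slope',round((q[1,0]-q[0,0])/(q[1,1]-q[0,1]),3),'x at end',q[1].round(1))
    print('seen slope',k[0].round(3),'end',np.polyval(k,q[1,1]).round(1),pts[:,2])
E
python3 - <<'E'
from q import *
axis();axis('side');print(r.get_obs()['position'])
E
```

```text
scene -10 slope -0.109 x at end [245.4 229.6]
scene -5 slope -0.011 x at end [249.1 228.6]
scene 0 slope 0.093 x at end [252.7 227.4]
scene 5 slope 0.205 x at end [256.2 226. ]
scene 10 slope 0.327 x at end [259.8 224.3]
seen slope 0.215 end 252.3 [ 8.  8.  8.  8.  8.  8.  9.  9.  9.  8.  9.  9. 10. 13.]
side -10 slope 0.134 x at end [317.4 229.9]
side -5 slope 0.038 x at end [313.8 229.9]
side 0 slope -0.059 x at end [310.3 229.7]
side 5 slope -0.157 x at end [306.7 229.2]
side 10 slope -0.259 x at end [303.2 228.5]
seen slope -0.064 end 311.0 [6. 9. 9. 8. 8. 8. 8. 8. 8. 8. 8. 8. 9. 9. 9. 9.]
[ 0.49019715 -0.03766154  0.31191506]
```

Request:
apply_moves([
  [-0.1, 0, 0, 0],
  [0, 0, 0, 0],
  [0, 0, -0.3, 0],
  [0, 0, -0.6, 0],
  [0, 0, -0.7, 0],
], claw=-0.415)

```text
time: 27.05
position: [0.4905, -0.0408, 0.3605]
eef_rot: [0.656, 0.755, -0.0, -0.001]
contact_force: [0.4, -1.3, -1.7]
finger_gap: 0.303
gripper_force: 21.6
```

Request:
apply_moves([
  [0, 0, -0.7, 0],
  [0, 0, -0.6, 0],
  [0, 0.2, -0.4, 0],
  [0, 0.4, -0.1, 0],
  [0, 0.5, 0, 0],
])

```text
time: 27.55
position: [0.5242, -0.0363, 0.4145]
eef_rot: [0.656, 0.755, 0.0, 0.001]
contact_force: [-0.4, -1.2, -1.3]
finger_gap: 0.298
gripper_force: 21.7
```

Request:
apply_moves([
  [0, 0.6, 0, 0],
  [-0.05, 0.7, 0, 0],
  [-0.05, 0.7, 0, 0],
  [-0.05, 0.6, 0, 0],
  [0, 0.6, 0, 0],
])

```text
time: 28.05
position: [0.6205, -0.0274, 0.4125]
eef_rot: [0.656, 0.755, -0.0, -0.001]
contact_force: [-0.9, 0.2, -0.7]
finger_gap: 0.295
gripper_force: 21.6
```

Request:
apply_moves([
  [0, 0.4, 0, 0],
  [0, 0.3, 0, 0],
  [0, 0.12, 0, 0],
  [0, 0, 0, 0],
  [0, 0, 0, 0],
])

```text
time: 28.55
position: [0.643, -0.024, 0.4139]
eef_rot: [0.656, 0.755, -0.0, -0.0]
contact_force: [-0.5, -0.8, -0.9]
finger_gap: 0.294
gripper_force: 21.7
```

Run:
```python
from q import *
axis();axis('side');o=r.get_obs();print(o['position'],o['gripper_force'])
```

```text
scene -10 slope -0.152 x at end [265.2 240.9]
scene -5 slope -0.056 x at end [269.4 239.7]
scene 0 slope 0.046 x at end [273.6 238.2]
scene 5 slope 0.155 x at end [277.8 236.5]
scene 10 slope 0.275 x at end [281.8 234.5]
seen slope -0.157 end 268.9 [ 9. 11. 11. 11. 14. 15. 18. 18. 18. 17. 16. 16. 16. 17. 19. 19.]
side -10 slope 0.185 x at end [268.3 194.2]
side -5 slope 0.094 x at end [264.8 194.3]
side 0 slope 0.004 x at end [261.2 194.1]
side 5 slope -0.088 x at end [257.6 193.6]
side 10 slope -0.183 x at end [254.1 192.9]
seen slope 0.039 end 262.0 [8. 8. 8. 8. 8. 8. 8. 8. 8. 7. 7. 7. 8. 7. 7. 7. 7.]
[ 0.64294989 -0.02404355  0.41415755] 21.649940013885498
```

Run:
```python
from q import *
st(); pr(240,310,200,285)
```

```text
[ 0.643  -0.0241  0.4142] x,u,z [ 0.1519 -0.045   0.2662] [-0.9 -0.2 -1.5] 21.650005280971527
20 [324.  195.8 256.2 198.4]
30 [319.7 204.4 257.3 195.8]
45 [311.  216.7 259.7 192. ]
60 [300.1 227.5 263.  188.6]
75 [287.5 236.5 266.9 185.9]
90 [273.8 243.2 271.1 184. ]
100 [264.4 246.2 274.  183.2]
200 .....++++++++++++++++..+###+###@@@@@@@@@@@@###+.......................
201 ......+++++++++++++++...########@@@@@@@@####++........................
202 ......++++++++++++++++..+##+#####@@@@@@@#++...........................
203 ......++++++++++++++++..++#######@@@@@@#+.............................
204 ......+++++++++++++++++..+#######@@@@@@#+.............................
205 ......+++++++++++++++++..++++####@@@@@@#+.............................
206 ......++++++++++++++++++.+++++###@@@@@@#+.............................
207 ......++++++++++++++++++..++++###@@@@@@#+.............................
208 ......++++++++++++++++++..+++++##@@@@@@#+.............................
209 ......++++++++++++++++++..#+..++#@@@@@@#+.............................
210 .......+++++++++++++++++..++...+#@@@@@#+........
[... 4872 characters left out ...]
.........................
276 ......................................................................
277 ......................................................................
278 ......................................................................
279 ......................................................................
280 ......................................................................
281 ......................................................................
282 ......................................................................
283 ......................................................................
284 ......................................................................
```

Request:
apply_moves([
  [0, 0, 0.2, 0],
  [0, 0, 0.3, 0],
  [0, 0, 0.4, 0],
  [0, 0, 0.4, 0],
  [0, 0, 0.4, 0],
])

```text
time: 29.25
position: [0.6432, -0.024, 0.3613]
eef_rot: [0.656, 0.755, -0.0, -0.0]
contact_force: [-0.4, -0.0, -2.0]
finger_gap: 0.298
gripper_force: 21.7
```

Request:
apply_moves([
  [0, 0, 0.4, 0],
  [0, 0, 0.4, 0],
  [0, 0, 0.3, 0],
  [0, 0, 0.2, 0],
  [0, 0, 0.1, 0],
])

```text
time: 29.75
position: [0.6433, -0.0239, 0.3202]
eef_rot: [0.656, 0.755, -0.0, -0.0]
contact_force: [0.2, -0.2, -0.9]
finger_gap: 0.297
gripper_force: 21.7
```

Request:
apply_moves([
  [0, 0, 0.1, 0],
  [0, 0, 0.1, 0],
  [0, 0, 0.1, 0],
  [0, 0, 0.1, 0],
  [0, 0, 0, 0],
])

```text
time: 30.25
position: [0.6432, -0.024, 0.3085]
eef_rot: [0.656, 0.755, -0.0, -0.0]
contact_force: [-0.0, -0.3, -1.2]
finger_gap: 0.302
gripper_force: 21.7
```

Request:
apply_moves([
  [0, 0, 0.06, 0],
  [0, 0, 0.06, 0],
  [0, 0, 0, 0],
])

```text
time: 30.55
position: [0.6433, -0.024, 0.3051]
eef_rot: [0.656, 0.755, -0.0, -0.0]
contact_force: [-0.5, 1.0, -1.4]
finger_gap: 0.3
gripper_force: 21.7
```

Request:
apply_moves([
  [0, 0, 0.05, 0],
  [0, 0, 0.05, 0],
  [0, 0, 0, 0],
])

```text
time: 30.85
position: [0.6433, -0.0239, 0.3021]
eef_rot: [0.656, 0.755, -0.0, -0.0]
contact_force: [0.0, -0.5, -1.6]
finger_gap: 0.3
gripper_force: 21.7
```

Request:
apply_moves([
  [0, 0, 0.04, 0],
  [0, 0, 0.04, 0],
  [0, 0, 0, 0],
])

```text
time: 31.15
position: [0.6433, -0.0239, 0.2997]
eef_rot: [0.656, 0.755, -0.0, -0.0]
contact_force: [0.1, -0.3, -1.2]
finger_gap: 0.303
gripper_force: 21.7
```

Request:
apply_moves([
  [0, 0, 0.04, 0],
  [0, 0, 0, 0],
])

```text
time: 31.35
position: [0.6433, -0.0239, 0.2986]
eef_rot: [0.656, 0.755, -0.0, -0.0]
contact_force: [-0.4, -0.1, -1.7]
finger_gap: 0.296
gripper_force: 21.7
```

Request:
apply_moves([
  [0, 0, 0.04, 0],
  [0, 0, 0, 0],
])

```text
time: 31.55
position: [0.6435, -0.0238, 0.2981]
eef_rot: [0.656, 0.755, 0.0, 0.0]
contact_force: [-0.8, 0.3, 3.0]
finger_gap: 0.296
gripper_force: 22.0
```

Request:
apply_moves([
  [0, 0, 0, 0],
  [0, 0, 0, 0],
], claw=-0.395)

```text
time: 31.75
position: [0.6435, -0.0238, 0.298]
eef_rot: [0.656, 0.755, 0.0, 0.0]
contact_force: [-0.7, 0.4, 2.9]
finger_gap: 0.301
gripper_force: 4.4
```

Request:
apply_moves([
  [0, 0, 0, 0],
  [0, 0, 0, 0],
], claw=-0.37)

```text
time: 31.95
position: [0.6433, -0.024, 0.2974]
eef_rot: [0.656, 0.755, -0.0, -0.0]
contact_force: [-0.4, 0.1, 0.2]
finger_gap: 0.316
gripper_force: 0.0
```

Request:
apply_moves([
  [0, 0, 0, 0],
  [0, 0, 0, 0],
  [0, 0, 0, 0],
  [0, 0, 0, 0],
  [0, 0, 0, 0],
], claw=0.6)

```text
time: 32.45
position: [0.6434, -0.0239, 0.2975]
eef_rot: [0.656, 0.755, -0.0, -0.0]
contact_force: [-0.3, 0.1, 0.0]
finger_gap: 0.798
gripper_force: 0.0
```

Run:
```python
from q import *
st(); pr(240,310,190,290)
w=snap('wrist','w9.png');g=cv2.cvtColor(w['image'],cv2.COLOR_BGR2GRAY)
print(proj(w,[[.6433,-.0239,.185],[.6433,-.0239,.165],[.6433,-.0239,.09]]))
```

```text
[ 0.6434 -0.0239  0.2975] x,u,z [ 0.1524 -0.0449  0.1495] [ 1.1 -0.7 -0.2] 0.0
20 [321.8 231.2 259.4 237.2]
30 [317.8 238.8 260.4 235. ]
45 [309.8 249.7 262.6 231.6]
60 [299.7 259.5 265.6 228.6]
75 [288.  267.9 269.2 226. ]
90 [275.4 274.3 273.1 224.2]
100 [266.7 277.4 275.7 223.4]
190 ......++++++.+#@@###############++++++++######@@#+....................
191 ......++++++..#@@##########++++++++++++######@@@#+....................
192 ......+++++++.#@@@########++++++++++########@@@@#+....................
193 .....++++++++.#@@@@##################++####@@@@@#+....................
194 .....++++++++.#@@@@@###+++++++++++++++###@@@@@@@#+....................
195 .....++++++++.+@@@@@@@####++++++++++###@@@@@@@@@#+....................
196 .....++++++++.+@@@@@@@@@@############@@@@@@@@@@@#+....................
197 .....++++++++.+@@@@@@@@@@@@@@@@@@@@@@@@@@@@@@@@@#+....................
198 ....+++++++++.+@@@@@@@@@@@@@@@@@@@@@@@@@@@@@@@@@#+....................
199 .....++++++++.+#@@@@@@@@@@@@@@@@@@@@@@@@@@@@@@@@#+....................
200 .....++++++++.+#@@@@@@@@@@@@@@@@@@@@@@@@@@@@@@@@#+.............
[... 6070 characters left out ...]
............
282 ......................................................................
283 ......................................................................
284 ......................................................................
285 ......................................................................
286 ......................................................................
287 ......................................................................
288 ......................................................................
289 ..++..................................................................
[[277.41184923 359.91092554]
 [277.42426457 319.50540879]
 [277.45000817 238.89753302]]
```

Request:
apply_moves([
  [0, 0, -0.3, 0],
  [0, 0, -0.7, 0],
  [0, 0, -1, 0],
  [0, 0, -1, 0],
  [0, 0, -1, 0],
])

```text
time: 33.1
position: [0.6433, -0.0238, 0.4195]
eef_rot: [0.656, 0.755, 0.0, 0.0]
contact_force: [0.3, -0.0, -0.3]
finger_gap: 0.8
gripper_force: 0.0
```

Request:
apply_moves([
  [0, 0, -0.8, 0],
  [-0.3, 0, -0.4, 0],
  [0, 0, 0, 0],
  [0, 0, 0, 0],
  [0, 0, 0, 0],
])

```text
time: 33.6
position: [0.6443, -0.033, 0.4518]
eef_rot: [0.656, 0.755, -0.001, -0.001]
contact_force: [-0.7, 0.4, 0.1]
finger_gap: 0.802
gripper_force: 0.0
```

Run:
```python
from q import *
pr(240,310,215,290)
s=snap('scene');print(proj(s,[[.6435,-.024,.185],[.6435,-.024,.09],[.6435,-.024,0]]),r.get_obs()['position'])
```

```text
215 .......+++++....++++++++++++..........................................
216 .......+++++....++++++++++++..@.......................................
217 .......++++++....+++++++++++..@.......................................
218 .......++++++....+++++++++++..@.......................................
219 .......+++++.....++++++++++++.@@......................................
220 ........+++++.@..++++++++++...@@@@@@..................................
221 .......++++++.....+++++++++...@@@@@@@.................................
222 ......+++++++.....++++++.....@@@@@@@@.................................
223 .....++++++++......+++.......@@+++@@@.................................
224 ...++++++++++..@..............+###+@@.................................
225 ...++++++++++..@@............+#####+@.................................
226 ...++++++++++..@@@@@@........+#####+@.................................
227 ..++++++++.....@@@@@@@.......++####+..................................
228 ..++++++......@@@@@@@@@.@.@..+++###++.................................
229 ..++++++......@@@@@@@@@......+++#####+........
[... 3950 characters left out ...]
.................................................
283 ......................................................................
284 ......................................................................
285 ......................................................................
286 ......................................................................
287 ......................................................................
288 ......................................................................
289 ..++..................................................................
[[273.10463673 225.05033314]
 [274.37742778 252.92924939]
 [275.44060914 276.2167654 ]] [ 0.64443088 -0.03275466  0.45206282]
```

Nose up at (272, 224), and the pixels around the cup are otherwise unchanged, so the machine stands upright in it with the gripper clear.

```bash
python3 -c "
from plant import r
print(r.sign_off())"
```

```text
the job is handed in; nothing more can be done
None
```

The machine was laid across the cradle, let go and gripped afresh, and now stands tail down, nose up in the empty cup; grip readings stayed under 35 N, and the job was handed in at about 34 s (the hand-in gave no verdict).

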